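# Fit the mirror and filter of a bench illuminator

## Robot

A 6-joint arm with a two-finger parallel gripper is mounted at the origin on the work surface. World frame = base frame: x ahead of the robot, y to its left, z up, the work surface at z = 0. Lengths are in m, angles in rad, forces in N, time in s.
With the tool pointing down it reaches from about 0.375 to 0.975 m from the base axis. Payload 3.8 kg.
Tool frame: the origin (TCP) lies at the very end of the fingers, on their centre line; the grasp point (between the pads) lies 19 mm behind it (bot.pinch_z is the distance from the TCP to the grasp point, in m); z points along the fingers, y is the line along which they close (so a half turn about z gives the same grasp; the last joint's range is limited). The gripper opens to 85 mm and grips with 20 to 120 N. Pads are 22 mm wide; open, the fingers measure 114 mm over their backs; the gripper's body (76 mm by 85 mm) begins 54 mm behind the grasp point. The pads swing forward as they close: fully open they stand 13 mm farther back than shut.
Start: joints at [-1.212, 0.264, 1.604, -0, 1.274, -0.037], TCP at [0.26, -0.623, 0.231] pointing down, gripper open.
Joint ranges: [-2.63, 2.63], [-0.94, 2.18], [0.31, 2.57], [-1.31, 4.45], [0, 2.66], [-2.55, 2.55]. Speed limits (rad/s): [2.57, 2.57, 3.14, 3.14, 3.14, 3.14].

## Interface

Orientations are given as a rotation vector (axis times angle).
In Python, from cell import bot gives the robot as it stands.
- The arm moves only by the tool servo_tool, never from a script. Its argument "moves" is a list that holds one entry, the list of rows, each a list of 4 numbers: the shift along the world's x, y, z in cm, then the turn about the world's z in degrees. In form: [[[dx, dy, dz, twist], ...]]. A call has 1 to 12 rows; each row shifts and turns the commanded pose from where the row before left it; what a row does not reach is not made up. A row lasts 1/12 s, in which the tool goes at most 41.7 mm and 7.16 degrees, less where a joint would pass 70% of its speed; a pose out of reach is approached as far as the arm can. A call with a gripper value outside its range is refused whole. "gripper" is the closure, from 0 (fully open) to 1 (shut), set as the call begins (left out, the last holds). The fingers move at their own pace and stop on an object; the grip force is fixed at half the most. Time passes only in rows, so rows that do not move let the fingers close. It gives the time, the measured TCP pose, the force, the opening and the grip force at its end, in the units of the state.
- bot.read_state(): the state, without advancing time (a new reading comes with each control period).
- bot.capture(name): name is "scene" or "top" or "wrist"; returns a dict with "img" (420x560x3 uint8, red, green, blue), "range_z" (420x560 float32, m along the optical axis (not along the pixel's ray), 0 where there is no reading), "fovy" (degrees; the focal length in pixels is half the picture's height over the tangent of half this angle, whatever the lens; pixels are square), "cx", "cy" (the principal point, pixels), "D" ([k1, k2, p1, p2, k3] as OpenCV has them; the pictures are not rectified), "rvec" (rotation vector, rad) and "tvec" (3), from world to camera coordinates, as OpenCV has them. Camera axes: x right, y down, z forward; pixel columns grow to the right and rows downward; lengths in m; the calibration is good to about 2 mm. A picture is of the moment at which its call begins.
- bot.hand_in(): hands the job in; it is judged then, once.
Trained networks look in a picture, given as the dict that the camera call returned (one of the last four; its "shot" number tells which), for a name from the list of things; names that differ only in an ending like _2 or _b are one class to them, and where a whole thing is asked for, a point or a joint stands for the part that bears it (a point fixed in the world has none). Each returns a list of dicts, best first, with "confidence" (0 to 1); they miss things now and then, are a little off and sometimes report something else, mostly with a low value. They report only what shows in the picture. A call takes as long as a camera call. They do not tell look-alikes from the thing itself.
- bot.masks_of(picture, thing): "pixels" (420x560 bool, what is visible of it) and "box" ([left, top, right, bottom] in pixels, round what is visible of it).
The state is a dict: "time_s": time; "qpos": joint angles; "dq": joint speeds; "effort": joint torques, N m; "position": TCP position; "tool_rot": TCP orientation; "ft_force": force on the tool from outside, world axes, zero at the start; "ft_torque": the same for the moment, N m; "gripper_width": opening from 0.0 (shut) to 1.0 (fully open); "finger_force": force on a finger pad.
Only numpy, scipy, OpenCV 4.12 (cv2) and the standard library are available. Lean on these libraries where they do the work, as an engineer would, in place of code of your own. Each camera call takes 0.05 s, during which the arm holds its last target. There are 200 camera calls.

## Task

First lay the mirror face up in the sloping three-point cradle, so that it bears on all three studs, rests with its lower end against both toe pins and cannot rock, and let go of it. Then slide the filter plate down into the upright card guides in front of it until it stands fully home, and let go. Handle both gently, without dropping them or banging the mirror on its pins, and do not shift the beaker or the bottle.

Things in the scene. Friction and masses are not known exactly. Their poses are not given: they have to be found in the camera images.
- mirror_center (a point): Mirror: flat block 110 (its x) x 56 (y) x 14 mm (z), about 0.25 kg, aluminium with a bright mirror face on the +z side. This point is the middle of the block, half-way through its thickness. Its ends are alike: either may go down. It starts flat, face up, along the grey rest; grip it across the 56 mm width, mid-length.
- mirror_rest: Grey plastic rest fixed to the bench, the mirror lying on it: base 110 (x) x 50 (y) x 5 mm, two cross bars at x = +-38 mm, tops 22 mm above the bench; the mirror overhangs it by about 3 mm on each long side. Origin: middle of its underside, on the bench.
- cradle: Three-point mirror cradle, fixed on the steel base plate. Origin: centre of the seat, in the plane of the stud tops, 85 mm above the bench. x: up the slope, 35 degrees above level, away from the arm; y: across; z: square out of the slope, up and towards the arm. Seated, the mirror's middle is at 0, 0, 7 mm, its long side along x; being slippery, the pins let it slide down to the toes.
- side_horns (a point): Point in the seat plane midway between the cradle's two side horns (steel pins 7 mm thick at cradle x = -42, y = +-34.5 mm, reaching 11.5 mm above the seat plane), which leave the mirror 3 mm of play on either side. Behind the seat is only a 44 mm wide plate, its top 30 mm under the seat plane: fingers may reach past both long sides at the middle. Axes as the cradle.
- stud_top: Steel pin with a rounded, polished, slippery top, fixed in the cradle: the upper bearing stud, 12 mm thick. Origin: its top, in the seat plane, at cradle x = 36, y = 0 mm.
- stud_left: Steel pin with a rounded, polished, slippery top, fixed in the cradle: the lower bearing stud on the cradle's +y side, 12 mm thick. Origin: its top, in the seat plane, at cradle x = -36, y = 18 mm.
- stud_right: Steel pin with a rounded, polished, slippery top, fixed in the cradle: the lower bearing stud on the cradle's -y side, 12 mm thick. Origin: its top, in the seat plane, at cradle x = -36, y = -18 mm.
- toe_left: Steel pin with a rounded, polished, slippery top, fixed in the cradle: the toe pin on the +y side, 8 mm thick, reaching 10 mm above the seat plane; the mirror's lower end rests against it. Origin: on its axis, in the seat plane, at cradle x = -59, y = 18 mm.
- toe_right: Steel pin with a rounded, polished, slippery top, fixed in the cradle: the toe pin on the -y side, 8 mm thick, reaching 10 mm above the seat plane; the mirror's lower end rests against it. Origin: on its axis, in the seat plane, at cradle x = -59, y = -18 mm.
- filter_center (a point): Filter plate: thin upright plate 8 (its x) x 100 (y) x 90 mm tall (z), about 0.16 kg, smoky glass in an aluminium frame with a 28 mm deep blank band along its top to hold it by. This point is its middle, 45 mm above its lower edge. Its faces are alike: either may face the arm. It starts upright in the white rack.
- filter_rack: White plastic rack fixed to the bench: base 60 (x) x 135 (y) x 10 mm, on which the filter plate stands; two slotted end posts, to 38 mm above the bench, hold only the plate's ends (beyond 41 mm from its middle). Origin: middle of its underside; y along the plate.
- guide: Two upright aluminium card guides, 145 mm nearer the arm than the cradle. Origin: slot floor, midway between them, 12 mm above the bench; y along the slot, x through the plate towards the cradle, z up. Channels 50 mm tall plus flared lips to 62 mm; slot 11 mm wide, 105 mm long; free between, to 40 mm either side of the middle. Seated, the plate stands on the floor, its middle at z = 45 mm.
- beaker: Glass beaker, 70 mm wide, 95 mm tall, loose; a bystander. Origin: middle of its underside.
- reagent: Amber bottle, 66 mm wide, 150 mm tall, loose; a bystander. Origin: middle of its underside.
Things that resemble listed ones, but are neither listed nor needed, are in the scene too. What is shaped like the part that bears filter_center but blue is not meant.

How it is judged:
On the way, in this order (a step that is already met when the one before it is completed fails the run):
1. the mirror lies in the cradle, let go, bearing on all three studs and both toe pins (contact force between mirror and stud_top above 0.05 N and contact force between mirror and stud_left above 0.05 N and contact force between mirror and stud_right above 0.05 N and contact force between mirror and toe_left above 0.05 N and contact force between mirror and toe_right above 0.05 N and x of mirror_center in the frame of cradle between -0.004 and 0.004 m and y of mirror_center in the frame of cradle between -0.005 and 0.005 m and z of mirror_center in the frame of cradle between 0.004 and 0.01 m and angle between the z axis of mirror_center and the z axis of cradle, either way round below 0.05 rad and angle between mirror_center's own z axis and vertical below 1.2 rad and contact force between mirror and the fingers below 0.05 N and linear speed of mirror below 0.02 m/s), for 0.3 s.
2. the filter plate stands fully home in the card guides, let go (x of filter_center in the frame of guide between -0.003 and 0.003 m and y of filter_center in the frame of guide between -0.005 and 0.005 m and z of filter_center in the frame of guide between 0.042 and 0.048 m and angle between filter_center's own z axis and vertical below 0.07 rad and angle between the y axis of filter_center and the y axis of guide, either way round below 0.07 rad and contact force between filter and the fingers below 0.05 N and linear speed of filter below 0.02 m/s), for 0.3 s.
At the end, for the whole second after the job is handed in: Mirror at rest face up, over 0.05 N on each stud and toe pin, its middle within 4 mm along, 5 across, 3 in height of the seat, 0.05 rad of its plane; filter plate at rest in the guides, within 3 mm through, 5 along, 3 in height of home, upright and in line to 0.07 rad; both let go (all of step 1 and all of step 2); the robot touches nothing.
It fails at once if the mirror is dropped (moves faster than 0.5 m/s out of the fingers) (linear speed of mirror above 0.5 m/s and contact force between mirror and the fingers below 0.05 N).
It fails at once if the filter plate is dropped (moves faster than 0.5 m/s out of the fingers) (linear speed of filter above 0.5 m/s and contact force between filter and the fingers below 0.05 N).
It fails at once if the mirror is banged on a pin (over 40 N) (contact force between mirror and stud_top above 40 N or contact force between mirror and stud_left above 40 N or contact force between mirror and stud_right above 40 N or contact force between mirror and toe_left above 40 N or contact force between mirror and toe_right above 40 N).
It fails at once if the beaker or the bottle is shifted by more than 25 mm (distance of any of beaker, reagent from where it was at the start of the episode above 0.025 m).
It also fails if it takes over 58 s, if anything falls off the work surface, if the arm or the gripper's body presses on something with over 40 N, if the wrist force passes 120 N, or if a joint passes its speed limit or range.

## Working session

There is one attempt and no reset: what is moved stays moved. The work goes in short steps, Python scripts to look and compute and a tool call to move; the robot and the scene stay as the last step left them, time stands still between calls to the robot, and variables do not carry over. Pictures are saved under pics/ and viewed, at most 10 in all, crops included, and the job is handed in when it is done.

Besides the shell and the picture viewer there is one more tool, called in YAML: its name, and indented under it one key for each argument. servo_tool: Moves the arm, as the interface text tells. Its arguments: {"type":"object","properties":{"moves":{"type":"array","items":{"type":"array","items":{"type":"array","items":{"type":"number"}}}},"gripper":{"type":"number"}},"required":["moves"]}

```bash
mkdir -p pics; ls
cat > h.py <<'E'
import numpy as np, cv2
from cell import bot
def K(c):
    f=210/np.tan(np.radians(c["fovy"])/2); return np.array([[f,0,c["cx"]],[0,f,c["cy"]],[0,0,1]])
def cloud(c,mask=None):
    """world points of pixels (N,3), and their pixel indices"""
    z=c["range_z"]; m=z>0
    if mask is not None: m&=mask
    v,u=np.nonzero(m)
    n=cv2.undistortPoints(np.c_[u,v].astype(float)[:,None],K(c),np.array(c["D"],float))[:,0]
    P=np.c_[n,np.ones(len(n))]*z[v,u][:,None]
    R=cv2.Rodrigues(np.array(c["rvec"],float))[0]
    return (P-np.array(c["tvec"]).ravel())@R, np.c_[u,v]
def proj(c,P):
    return cv2.projectPoints(np.array(P,float).reshape(-1,1,3),np.array(c["rvec"],float),np.array(c["tvec"],float),K(c),np.array(c["D"],float))[0][:,0]
def save(c,name,crop=None,scale=1):
    im=c["img"][:,:,::-1]
    if crop: im=im[crop[1]:crop[3],crop[0]:crop[2]]
    cv2.imwrite("pics/"+name,cv2.resize(im,None,fx=scale,fy=scale,interpolation=cv2.INTER_CUBIC))
E
python3 - <<'E'
from h import *
cs={n:bot.capture(n) for n in("scene","top")}
im=[]
for n,c in cs.items():
    save(c,n+"1.png",scale=1.4)
    print(n,c["rvec"],c["tvec"])
    for t in["mirror_center","mirror_rest","cradle","stud_top","stud_left","toe_left","filter_center","filter_rack","guide","beaker","reagent"]:
        for d in bot.masks_of(c,t)[:3]:
            P,_=cloud(c,d["pixels"])
            if len(P)<5: continue
            print(n,t,round(d["confidence"],2),np.round(d["box"]),"n",len(P),"med",np.round(np.median(P,0),3),"lo",np.round(np.percentile(P,3,axis=0),3),"hi",np.round(np.percentile(P,97,axis=0),3))
print(bot.read_state())
E
```

```text
pics
scene [ 1.05394559  2.40528839 -0.99729899] [ 0.32296028 -0.26358925  1.47613385]
scene mirror_center 0.84 [183. 128. 229. 154.] n 630 med [ 0.469 -0.291  0.038] lo [ 0.415 -0.327  0.028] hi [ 0.52  -0.261  0.041]
scene mirror_rest 0.6 [189. 144. 227. 164.] n 255 med [ 0.474 -0.281  0.007] lo [ 0.417 -0.301  0.   ] hi [ 0.518 -0.264  0.025]
scene cradle 0.81 [233. 203. 283. 235.] n 887 med [0.589 0.046 0.055] lo [ 0.54  -0.024  0.011] hi [0.665 0.07  0.1  ]
scene cradle 0.6 [266. 169. 316. 213.] n 541 med [0.464 0.05  0.05 ] lo [ 0.442 -0.044  0.016] hi [0.485 0.072 0.073]
scene stud_left 0.16 [333. 244. 401. 293.] n 1059 med [0.519 0.284 0.011] lo [0.489 0.206 0.003] hi [0.535 0.333 0.039]
scene toe_left 0.37 [272. 211. 278. 228.] n 43 med [0.558 0.05  0.047] lo [0.55  0.045 0.031] hi [0.57  0.052 0.059]
scene filter_center 0.95 [346. 226. 392. 280.] n 1404 med [0.508 0.266 0.062] lo [0.502 0.219 0.013] hi [0.511 0.313 0.101]
scene filter_center 0.73 [441. 248. 458. 318.] n 860 med [0.466 0.426 0.055] lo [0.42  0.394 0.004] hi [0.5   0.452 0.092]
scene filter_center 0.64 [383. 
[... 1976 characters left out ...]
ime_s': 1.2, 'qpos': array([-1.21189801e+00,  2.63911487e-01,  1.60400504e+00, -2.63111089e-05,
        1.27369390e+00, -3.69012949e-02]), 'dq': array([-8.41725851e-04,  9.60170013e-04,  7.90504408e-04,  3.15392979e-04,
        8.00046575e-05,  2.42650050e-04]), 'effort': array([-5.38140503e-04, -5.15074039e+01, -3.67725670e+01, -2.12915866e-04,
        1.16097239e-03, -2.14469048e-05]), 'position': array([ 0.26023085, -0.62281339,  0.23126925]), 'tool_rot': array([-3.08025836e+00, -6.17679517e-01,  4.34814556e-05]), 'ft_force': array([ 0.00897734, -0.08820747, -0.6058849 ]), 'ft_torque': array([-0.03067779,  0.02179489, -0.02613857]), 'finger_force': 0.0, 'gripper_width': 1.003906962605443}
```

View pics/scene1.png

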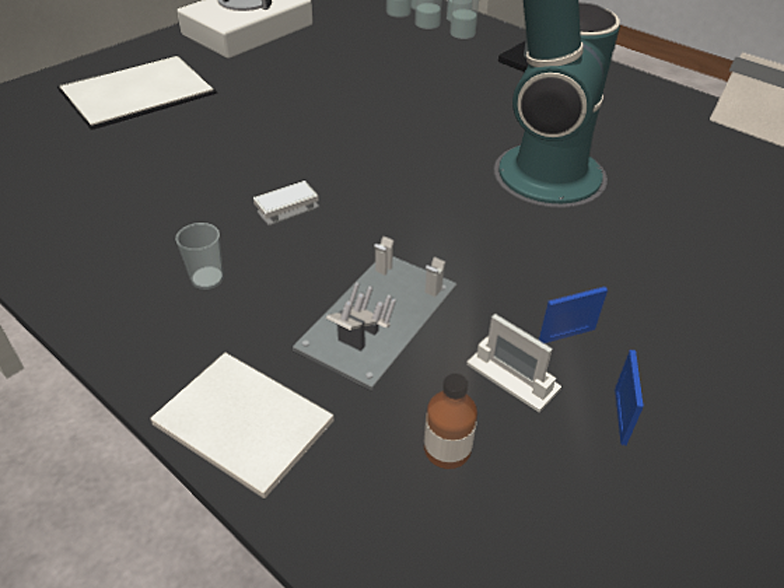

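View pics/top1.png

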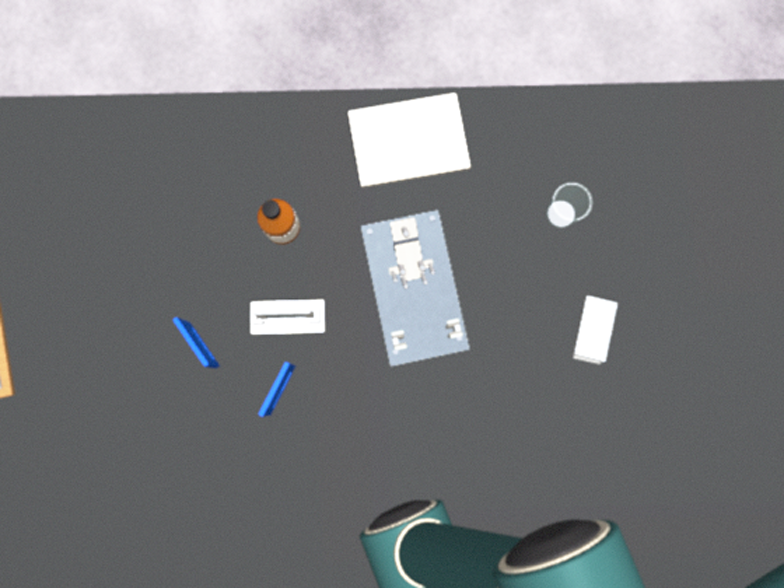

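The scene and top views show the mirror on its rest at about scene (286,200), top (596,330). The assembly is yawed about +11°, with the cradle at top (407,250) and the guides at top (398,340) and (455,328). The filter is in the white rack at top (288,316), and the two blue plates are decoys. Next I move above the mirror and look with the wrist camera.

servo_tool:
  moves:
    - [[2, 3.3, 0, -4], [2, 3.3, 0, -4], [2, 3.3, 0, -4], [2, 3.3, 0, -4], [2, 3.3, 0, -4], [2, 3.3, 0, -4], [2, 3.3, 0, -4], [2, 3.3, 0, -4], [2, 3.3, 0, -2], [2.5, 3, 0, 0], [0, 0, 0, 0], [0, 0, 0, 0]]

```text
time_s: 2.2
position: [0.4664, -0.2941, 0.2315]
tool_rot: [3.127, -0.303, 0.001]
ft_force: [-0.6, -1.1, 0.2]
gripper_width: 1.003
finger_force: 0.0
```

```bash
cat >> h.py <<'E'
def tool():
    s=bot.read_state(); R=cv2.Rodrigues(s["tool_rot"])[0]
    y=R[:,1]; return s["position"], np.degrees(np.arctan2(y[1],y[0])), s
def rect(P):
    """min-area rectangle in xy: centre, sizes, yaw of long side (deg, -90..90)"""
    (c,(w,h),a)=cv2.minAreaRect((P[:,:2]*1000).astype(np.float32))
    if w<h: w,h,a=h,w,a+90
    return np.round(c,1),round(w,1),round(h,1),round((a+90)%180-90,2)
E
python3 - <<'E'
from h import *
p,a,s=tool(); print(p,a,s["time_s"],s["ft_force"])
c=bot.capture("wrist"); save(c,"wrist1.png",scale=1.2)
for t in ["mirror_center","mirror_rest"]:
    for d in bot.masks_of(c,t)[:2]:
        P,_=cloud(c,d["pixels"]); print(t,d["confidence"],d["box"],len(P))
        for lo,hi in ((.031,.042),(.018,.026),(.002,.009)):
            Q=P[(P[:,2]>lo)&(P[:,2]<hi)]
            if len(Q)>30: print(lo,len(Q),np.median(Q[:,2]),rect(Q))
E
```

```text
[ 0.46638596 -0.29411601  0.23150494] -101.0711305161097 2.2 [-0.57862516 -1.14721278  0.23890076]
```

View pics/wrist1.png

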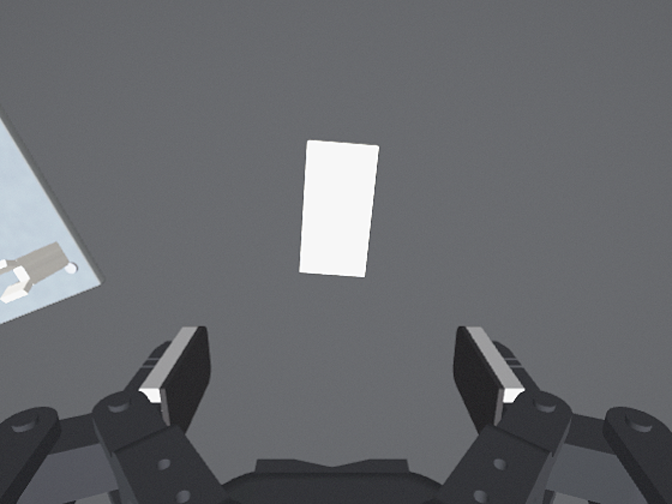

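The wrist view shows the mirror as a white rectangle at about (340,208) in the enlarged picture, but the network missed it. I'll segment it by height instead.

Run:
```python
from h import *
p,a,s=tool()
c=bot.capture("wrist")
print("cam tvec",c["fovy"],c["D"])
P,uv=cloud(c)
Q=P[(P[:,2]>.028)&(P[:,2]<.045)&(abs(P[:,0]-.466)<.1)&(abs(P[:,1]+.294)<.1)]
print(len(Q),np.median(Q[:,2]) if len(Q) else P[:,2].mean(),rect(Q) if len(Q) else 0)
g=c["img"].min(2)>200
n,l,st,ce=cv2.connectedComponentsWithStats(g.astype(np.uint8))
for i in range(1,n):
    if st[i,4]>1500:
        m=(l==i); 
        PP,_=cloud(c,m); print(st[i],len(PP), rect(PP) if len(PP)>5 else '', np.median(PP,0) if len(PP) else '')
        # intersect with plane z=.036
        v,u=np.nonzero(m); nn=cv2.undistortPoints(np.c_[u,v].astype(float)[:,None],K(c),np.array(c["D"],float))[:,0]
        R=cv2.Rodrigues(np.array(c["rvec"],float))[0]; o=-R.T@np.array(c["tvec"]).ravel(); d=np.c_[nn,np.ones(len(nn))]@R
        X=o+d*((.036-o[2])/d[:,2])[:,None]; print("plane",rect(X))
```

```text
cam tvec 61.693880751994854 [0.00260717 0.         0.         0.         0.        ]
6287 0.03836939354447483 (array([ 467. , -299.3]), 110.2, 56.1, -15.43)
[ 247  116   66  114 6369] 6349 (array([ 461.3, -296.2]), 122.7, 58.5, -15.52) [ 0.47159141 -0.29970029  0.03835989]
plane (array([ 467.3, -299. ]), 110.9, 56.6, -15.52)
```

servo_tool:
  moves:
    - [[0.1, -0.5, -2, -4.4], [0, 0, -3, 0], [0, 0, -3, 0], [0, 0, -3, 0], [0, 0, -3, 0], [0, 0, -3, 0], [0, 0, -2, 0], [0, 0, -1.5, 0], [0, 0, -1, 0], [0, 0, -1, 0], [0, 0, 0, 0], [0, 0, 0, 0]]

```text
time_s: 3.4
position: [0.4661, -0.3014, 0.0063]
tool_rot: [-3.112, 0.431, 0.0]
ft_force: [-0.5, -1.0, 0.2]
gripper_width: 1.002
finger_force: 0.0
```

servo_tool:
  moves:
    - [[0, 0, 0, 0], [0, 0, 0, 0], [0, 0, 0, 0], [0, 0, 0, 0], [0, 0, 0, 0], [0, 0, 0, 0]]
  gripper: 0.3

```text
time_s: 3.9
position: [0.4664, -0.3009, 0.0066]
tool_rot: [3.112, -0.429, 0.001]
ft_force: [-0.1, -0.2, -0.5]
gripper_width: 0.7
finger_force: 0.0
```

servo_tool:
  moves:
    - [[0.05, 0.15, 0, 0], [0, 0, 0, 0], [0, 0, 0, 0], [0, 0, 0, 0]]
  gripper: 0.345

```text
time_s: 4.23
position: [0.4669, -0.2994, 0.0065]
tool_rot: [3.112, -0.429, 0.0]
ft_force: [0.0, -0.0, 1.6]
gripper_width: 0.656
finger_force: 2.0
```

servo_tool:
  moves:
    - [[0, 0, 0, 0], [0, 0, 0, 0], [0, 0, 0, 0]]
  gripper: 0.355

```text
time_s: 4.48
position: [0.4669, -0.2994, 0.0067]
tool_rot: [3.112, -0.43, 0.001]
ft_force: [-1.1, 0.7, 4.5]
gripper_width: 0.65
finger_force: 27.2
```

servo_tool:
  moves:
    - [[0, 0, 0, 0], [0, 0, 0, 0], [0, 0, 0, 0]]
  gripper: 0.37

```text
time_s: 4.73
position: [0.467, -0.2994, 0.0068]
tool_rot: [3.112, -0.43, 0.001]
ft_force: [-1.5, 1.2, 7.3]
gripper_width: 0.648
finger_force: 62.3
```

Grip force can be set through the closure: 27 N at 0.355 and 62 N at 0.37. I'll lift and carry the mirror to a look-out over the guides.

servo_tool:
  moves:
    - [[0, 0, 0.3, 0], [0, 0, 0.7, 0], [0, 0, 1.5, 0], [0, 0, 2.5, 0], [0, 0, 3, 0], [0, 0, 3, 0], [0, 0, 3, 0], [0, 0, 3, 0], [0, 0, 2, 0], [0, 0, 1, 0], [0, 0, 0, 0]]

```text
time_s: 5.65
position: [0.468, -0.3002, 0.2091]
tool_rot: [3.11, -0.429, 0.007]
ft_force: [1.2, -0.1, -2.6]
gripper_width: 0.643
finger_force: 64.1
```

servo_tool:
  moves:
    - [[0, 1, 0, 1], [0, 2, 0, 3], [0, 3, 0, 4], [0, 3.5, 0, 4], [0, 3.5, 0, 4], [0, 3.5, 0, 4], [0, 3.5, 0, 3], [0, 3.5, 0, 2.5], [0, 3.5, 0, 1], [0, 2.5, 0, 0], [0, 1.5, 0, 0], [0, 0, 0, 0]]

```text
time_s: 6.65
position: [0.4641, 0.0141, 0.2032]
tool_rot: [-3.125, -0.302, 0.009]
ft_force: [-0.0, -0.2, -3.6]
gripper_width: 0.643
finger_force: 64.2
```

```bash
cat > look.py <<'E'
from h import *
import sys
p,a,s=tool(); print(p,a,s["time_s"],s["finger_force"])
c=bot.capture("wrist"); save(c,sys.argv[1],scale=1.4)
np.savez("last.npz",**{k:v for k,v in c.items()})
for t in ["cradle","guide","stud_top","stud_left","stud_right","toe_left","toe_right","side_horns"]:
    for d in bot.masks_of(c,t)[:2]:
        P,_=cloud(c,d["pixels"])
        if len(P)>5: print(t,round(d["confidence"],2),np.round(d["box"]),len(P),np.round(np.median(P,0),4),np.round(np.percentile(P,98,axis=0),4))
E
python3 look.py wrist2.png
```

```text
[0.46413697 0.01414015 0.20318916] -78.97422112757154 6.65 64.23709273338318
cradle 0.82 [234.   0. 333.  83.] 5009 [0.5848 0.0336 0.046 ] [0.6072 0.0675 0.0714]
stud_top 0.52 [300.  13. 314.  50.] 456 [0.5868 0.0156 0.062 ] [0.6002 0.0212 0.0678]
stud_top 0.5 [249.  18. 269.  45.] 444 [0.5806 0.0502 0.0621] [0.5932 0.0564 0.0676]
stud_left 0.8 [250.  17. 265.  44.] 452 [0.5806 0.0501 0.0621] [0.5931 0.0564 0.0676]
stud_right 0.88 [298.  17. 314.  50.] 440 [0.5874 0.0159 0.0619] [0.5998 0.0217 0.0678]
stud_right 0.31 [249.  16. 266.  47.] 475 [0.5808 0.05   0.0617] [0.5932 0.0567 0.0676]
toe_left 0.59 [253.  48. 268.  85.] 334 [0.5592 0.0462 0.0502] [0.5727 0.0514 0.0619]
toe_right 0.57 [298.  49. 311.  85.] 327 [0.5655 0.0115 0.0503] [0.5792 0.0163 0.0621]
side_horns 0.98 [230.   2. 337.  85.] 5111 [0.5848 0.0335 0.0461] [0.6072 0.0679 0.0714]
```

View pics/wrist2.png

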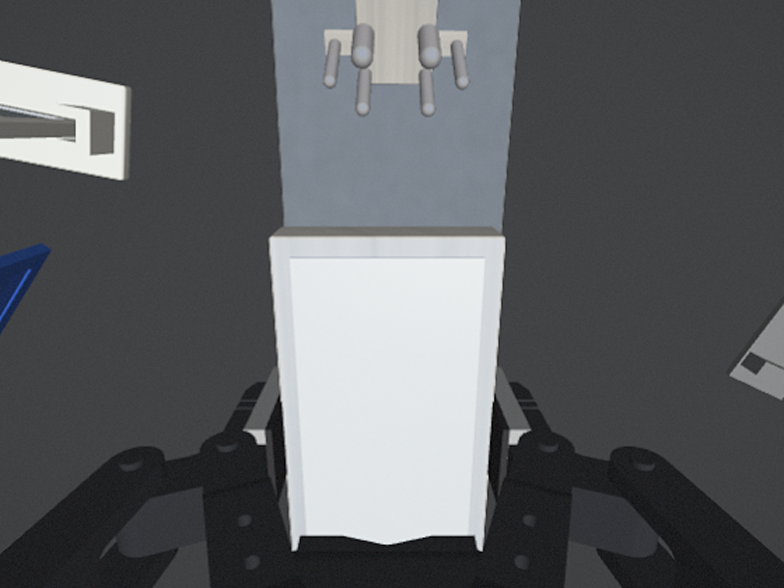

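The mirror hangs level in the grip, filling the middle of the picture. The cradle's lower studs are at about (362,45) and (429,45), the toes at (362,92) and (428,92). Next I fit the cradle pose and the mirror's offset in the grip.

```bash
cat > fit.py <<'E'
from h import *
from scipy.optimize import least_squares
S=np.radians(35)
pins=[(-36,18,6,0),(-36,-18,6,0),(-59,18,4,10),(-59,-18,4,10),(-42,34.5,3.5,11.5),(-42,-34.5,3.5,11.5),(36,0,6,0)]
def frame(x,y,z,yaw):
    cy,sy=np.cos(yaw),np.sin(yaw)
    X=np.array([np.cos(S)*cy,np.cos(S)*sy,np.sin(S)]);Y=np.array([-sy,cy,0]);return np.c_[X,Y,np.cross(X,Y)],np.array([x,y,z])
def fitcradle(P,q0=(.615,.039,.085,.19),verbose=True):
    q=np.array(q0)
    def asg(q,tol):
        R,t=frame(*q); L=(P-t)@R*1000; out=[]
        for i,(a,b,r,h) in enumerate(pins):
            d=np.hypot(L[:,0]-a,L[:,1]-b); m=(abs(d-r)<tol)&(L[:,2]>-15)&(L[:,2]<h+tol)
            if m.sum()>20: out.append((i,np.nonzero(m)[0]))
        return out
    def res(q,A):
        R,t=frame(*q); L=(P-t)@R*1000; o=[]
        for i,m in A:
            a,b,r,h=pins[i]; l=L[m]; dz=np.maximum(l[:,2]-(h-r),0) # hemispherical-ish tip
            o.append(np.sqrt((l[:,0]-a)**2+(l[:,1]-b)**2+dz**2)-r)
        return np.concatenate(o+[[ (q[2]-.085)*1000*0.5]])
    for tol in (10,6,4,3,3):
        A=asg(q,tol); s=least_squares(res,q,args=(A,),loss="soft_l1",x_scale=[.01,.01,.01,.1]); q=s.x
    if verbose: print("cradle",np.round(q[:3],4),"yaw",round(np.degrees(q[3]),2),"rms",np.sqrt(np.mean(s.fun**2)),[(i,len(m)) for i,m in A])
    return q
E
python3 - <<'E'
from fit import *
c=dict(np.load("last.npz")); P,uv=cloud(c)
fitcradle(P)
p,a,_=tool()
m=(uv[:,1]>150)&(abs(uv[:,0]-277)<90)&(P[:,2]>.2)&(P[:,2]<.26); Q=P[m]
n=cv2.fitLine  # noqa
ctr=np.median(Q,0); B=np.c_[Q[:,:2],np.ones(len(Q))]
k=None
for _ in range(4):
    w=np.ones(len(Q),bool) if k is None else abs(B@k-Q[:,2])<.002
    k=np.linalg.lstsq(B[w],Q[w,2],rcond=None)[0]
F=Q[w]; print("mirror plane slope deg",np.degrees(np.arctan(k[:2])),"n",len(F))
print("rect",rect(F),np.median(F[:,2]),"TCP",p,a)
E
```

```text
cradle [0.6045 0.0367 0.0869] yaw 10.63 rms 0.46648834838196596 [(0, 257), (1, 259), (2, 228), (3, 228), (4, 232), (5, 237)]
mirror plane slope deg [-0.49090588 -0.04039695] n 33342
rect (array([473.4,  15.7]), 93.2, 65.4, 10.53) 0.2346165160652594 TCP [0.4667169  0.00994108 0.2061659 ] -79.29963614432722
```

Run:
```python
from fit import *
p,a,s=tool(); print(p,a,s["time_s"])
c=bot.capture("wrist"); P,uv=cloud(c)
q=fitcradle(P)
yaw=np.radians(a+90); ex=np.array([np.cos(yaw),np.sin(yaw),0]); ey=np.array([-ex[1],ex[0],0])
m=(P[:,2]>p[2]+.02)&(P[:,2]<p[2]+.04)&(uv[:,1]>160)&(uv[:,1]<290); D=P[m]-p; u,v=D@ex*1000,D@ey*1000
print("far edge",[round(np.percentile(u[abs(v-o)<4],99.5),1) for o in(-20,-10,0,10,20)],"ztop",np.median(D[:,2]))
for uu in (10,25,40,50):
    w=abs(u-uu)<2; print(uu,np.round(np.percentile(v[w],[.5,99.5]),1))
d=q[:2]-p[:2]; print("cradle rel",d*1000, "along/across",d@ex[:2]*1000,d@ey[:2]*1000,"yawdiff",np.degrees(q[3])-(a+90))
```

```text
[0.4667169  0.00994108 0.2061659 ] -79.29963614432722 7.1
cradle [0.6046 0.0367 0.0868] yaw 10.64 rms 0.4257882038442162 [(0, 250), (1, 247), (2, 219), (3, 224), (4, 228), (5, 227)]
far edge [np.float64(55.4), np.float64(55.4), np.float64(55.4), np.float64(55.4), np.float64(55.4)] ztop 0.031361686379630466
10 [-34.1  34.1]
25 [-27.4  27.7]
40 [-27.4  27.6]
50 [-27.4  27.6]
cradle rel [137.84885461  26.78229269] along/across 140.4246307498323 0.7218014891041096 yawdiff -0.06295344636886391
```

servo_tool:
  moves:
    - [[1, 0.2, 0, 0], [2.5, 0.5, 0, 0], [3, 0.6, 0, 0], [3, 0.6, 0, 0], [2.5, 0.5, -1, 0], [1, 0.2, -2, 0], [0.5, 0, -2, 0], [0, 0, -2, 0], [0, 0, -1.5, 0], [0, 0, -1, 0], [0, 0, 0, 0], [0, 0, 0, 0]]

```text
time_s: 8.15
position: [0.6018, 0.0366, 0.1108]
tool_rot: [-3.128, -0.295, 0.002]
ft_force: [-0.1, 0.3, -2.0]
gripper_width: 0.643
finger_force: 64.2
```

servo_tool:
  moves:
    - [[0, 0, -0.3, 0], [0, 0, -0.3, 0], [0, 0, 0, 0]]
  gripper: 0.355

```text
time_s: 8.4
position: [0.6022, 0.0367, 0.1059]
tool_rot: [3.128, 0.295, 0.002]
ft_force: [-0.4, 0.1, -2.2]
gripper_width: 0.646
finger_force: 47.5
```

Run:
```python
from fit import *
p,a,s=tool(); print(p,a,s["time_s"],s["ft_force"],s["finger_force"])
th=np.radians(a+90); e=np.array([np.cos(th),np.sin(th)]); d=(np.array([.6046,.0367])-p[:2])*1000
print("along",d@e,"want ~2.9; across",d@[-e[1],e[0]])
c=bot.capture("scene"); save(c,"scene2.png",(200,140,330,250),5)
```

```text
[0.60222803 0.03670423 0.10594312] -79.2257668534363 8.4 [-0.44100201  0.09580845 -2.17588851] 47.53993570804596
along 2.3293655930985677 want ~2.9; across -0.447570485572741
```

View pics/scene2.png

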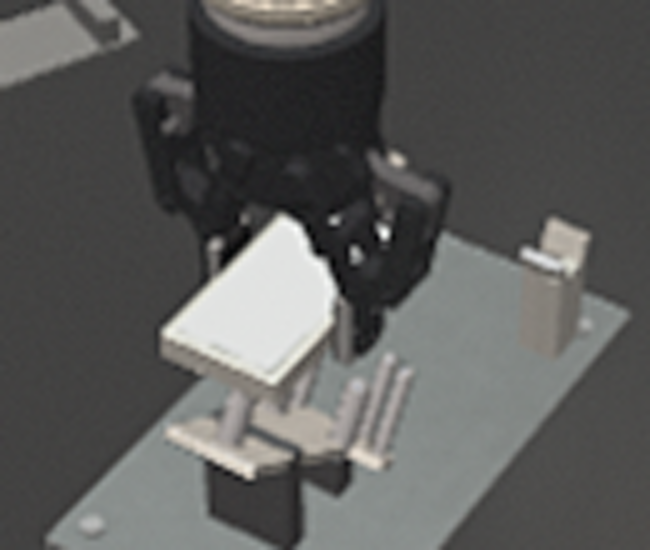

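The picture shows the mirror level above the cradle, clear of the pins. I'll descend to the upper stud with a lighter grip and let the mirror pivot in the fingers.

servo_tool:
  moves:
    - [[-0.05, -0.05, -0.5, 0], [0, 0, -0.5, 0], [0, 0, -0.3, 0], [0, 0, 0, 0], [0, 0, 0, 0]]
  gripper: 0.35

```text
time_s: 8.87
position: [0.6009, 0.0362, 0.0919]
tool_rot: [-3.128, -0.295, 0.001]
ft_force: [0.9, -0.3, -2.1]
gripper_width: 0.651
finger_force: 25.4
```

servo_tool:
  moves:
    - [[0, 0, -0.1, 0], [0, 0, -0.1, 0], [0, 0, -0.1, 0], [0, 0, -0.1, 0], [0, 0, 0, 0]]

```text
time_s: 9.28
position: [0.6031, 0.0362, 0.0899]
tool_rot: [3.127, 0.295, 0.007]
ft_force: [-0.3, 0.9, 3.0]
gripper_width: 0.654
finger_force: 25.9
```

servo_tool:
  moves:
    - [[0, 0, -0.1, 0], [0, 0, -0.1, 0], [0, 0, -0.1, 0], [0, 0, 0, 0]]
  gripper: 0.347

```text
time_s: 9.62
position: [0.6008, 0.0362, 0.0847]
tool_rot: [-3.128, -0.295, 0.002]
ft_force: [-0.6, 0.3, 0.9]
gripper_width: 0.649
finger_force: 12.5
```

servo_tool:
  moves:
    - [[0, 0, -0.1, 0], [0, 0, -0.1, 0], [0, 0, -0.1, 0], [0, 0, -0.1, 0], [0, 0, -0.1, 0], [0, 0, -0.1, 0], [0, 0, -0.1, 0], [0, 0, -0.1, 0], [0, 0, 0, 0], [0, 0, 0, 0]]

```text
time_s: 10.45
position: [0.6011, 0.0362, 0.0771]
tool_rot: [-3.128, -0.295, 0.001]
ft_force: [-1.0, -0.1, 0.4]
gripper_width: 0.655
finger_force: 12.8
```

Run:
```python
from fit import *
p,a,s=tool(); print(p,a,s["time_s"],s["ft_force"],s["finger_force"])
c=bot.capture("scene"); save(c,"scene3.png",(200,140,330,250),5)
m=bot.masks_of(c,"mirror_center")
for d in m[:1]:
    P,_=cloud(c,d["pixels"]); P=P[P[:,2]>.06]
    k=None; B=np.c_[P[:,:2],np.ones(len(P))]; w=np.ones(len(P),bool)
    for _ in range(6): k=np.linalg.lstsq(B[w],P[w,2],rcond=None)[0]; w=abs(B@k-P[:,2])<.004
    print(d["confidence"],len(P),w.sum(),"tilt",np.degrees(np.arctan(np.hypot(*k[:2]))),"dir",np.degrees(np.arctan2(k[1],k[0])))
```

```text
[0.60108294 0.03620717 0.07707578] -79.22242403662264 10.45 [-1.02849211 -0.1242995   0.38374259] 12.804007083177567
0.9 553 429 tilt 20.9103619924642 dir 10.260993132942993
```

View pics/scene3.png

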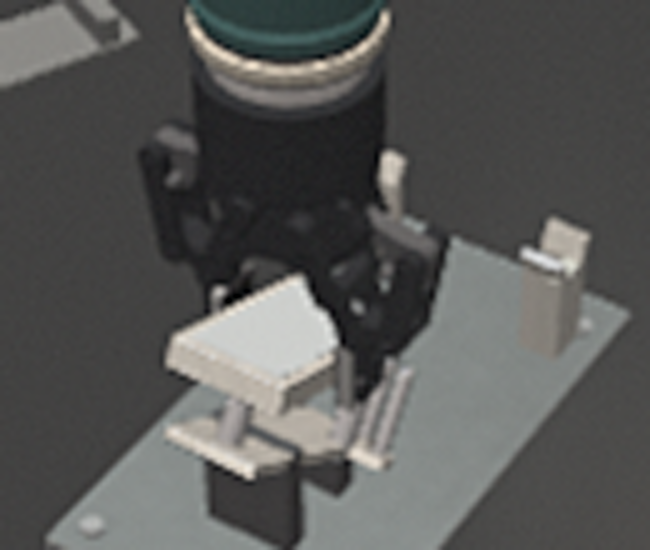

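The scene view shows the mirror tilting as intended, 21° measured and pivoting on the upper stud. I'll continue down gently.

servo_tool:
  moves:
    - [[0.05, 0, -0.1, 0], [0.05, 0, -0.1, 0], [0, 0, -0.1, 0], [0, 0, -0.1, 0], [0, 0, -0.1, 0], [0, 0, 0, 0], [0, 0, 0, 0]]

```text
time_s: 11.13
position: [0.6023, 0.0361, 0.0722]
tool_rot: [3.128, 0.295, 0.0]
ft_force: [-1.5, 0.0, 0.9]
gripper_width: 0.651
finger_force: 13.3
```

servo_tool:
  moves:
    - [[0, 0, -0.07, 0], [0, 0, -0.07, 0], [0, 0, -0.06, 0], [0, 0, 0, 0], [0, 0, 0, 0]]

```text
time_s: 11.55
position: [0.6022, 0.0361, 0.0702]
tool_rot: [3.128, 0.295, -0.0]
ft_force: [-2.0, -1.0, 1.8]
gripper_width: 0.652
finger_force: 13.6
```

servo_tool:
  moves:
    - [[0, 0, -0.05, 0], [0, 0, -0.05, 0], [0, 0, 0, 0], [0, 0, 0, 0]]

```text
time_s: 11.88
position: [0.6021, 0.0361, 0.0692]
tool_rot: [3.128, 0.295, -0.0]
ft_force: [-1.8, -1.4, 2.5]
gripper_width: 0.652
finger_force: 13.7
```

```bash
cat > tilt.py <<'E'
from fit import *
p,a,s=tool(); print(p,a,s["time_s"],s["ft_force"],s["finger_force"])
c=bot.capture("scene")
d=bot.masks_of(c,"mirror_center")[0]
P,_=cloud(c,d["pixels"]); P=P[P[:,2]>.06]
B=np.c_[P[:,:2],np.ones(len(P))]; w=np.ones(len(P),bool)
for _ in range(6): k=np.linalg.lstsq(B[w],P[w,2],rcond=None)[0]; w=abs(B@k-P[:,2])<.004
print(d["confidence"],len(P),w.sum(),"tilt",np.degrees(np.arctan(np.hypot(*k[:2]))),"dir",np.degrees(np.arctan2(k[1],k[0])))
R,t=frame(.6046,.0367,.085,np.radians(10.64)); L=(P[w]-t)@R*1000
print("cradle-frame lo/hi",np.round(np.percentile(L,[1,50,99],axis=0),1).tolist())
E
python3 tilt.py
```

```text
[0.6021171  0.0361347  0.06918004] -79.22295083859203 11.8833 [-1.78836467 -1.36919485  2.51444858] 13.730902969837189
0.63 447 307 tilt 32.0832253870354 dir 10.502794436856712
cradle-frame lo/hi [[-33.9, -25.9, 9.1], [32.3, 0.2, 14.6], [61.0, 29.2, 16.5]]
```

servo_tool:
  moves:
    - [[0, 0, -0.05, 0], [0, 0, -0.05, 0], [0, 0, 0, 0], [0, 0, 0, 0]]

```text
time_s: 12.32
position: [0.6021, 0.0362, 0.0683]
tool_rot: [-3.128, -0.295, 0.0]
ft_force: [-3.2, -1.3, 3.1]
gripper_width: 0.65
finger_force: 13.9
```

servo_tool:
  moves:
    - [[0, 0, -0.05, 0], [0, 0, 0, 0], [0, 0, 0, 0]]

```text
time_s: 12.57
position: [0.6022, 0.0362, 0.0683]
tool_rot: [-3.128, -0.295, 0.0]
ft_force: [-3.0, -0.3, 4.6]
gripper_width: 0.655
finger_force: 14.0
```

Force rises while the height stays put, so the mirror bears on the studs. I'll open the fingers slowly.

servo_tool:
  moves:
    - [[0, 0, 0, 0], [0, 0, 0, 0]]
  gripper: 0.345

```text
time_s: 12.73
position: [0.6023, 0.0362, 0.0681]
tool_rot: [-3.128, -0.295, -0.0]
ft_force: [-2.6, -0.6, 5.7]
gripper_width: 0.656
finger_force: 4.1
```

servo_tool:
  moves:
    - [[0, 0, 0, 0], [0, 0, 0, 0]]
  gripper: 0.343

```text
time_s: 12.9
position: [0.6025, 0.0363, 0.0674]
tool_rot: [-3.128, -0.295, -0.001]
ft_force: [-0.1, -0.1, 0.0]
gripper_width: 0.652
finger_force: 0.0
```

servo_tool:
  moves:
    - [[0, 0, 0, 0], [0, 0, 0, 0], [0, 0, 0, 0]]
  gripper: 0.34

```text
time_s: 13.15
position: [0.6022, 0.0362, 0.0675]
tool_rot: [-3.128, -0.295, 0.0]
ft_force: [0.8, 0.1, 0.0]
gripper_width: 0.658
finger_force: 0.0
```

```bash
python3 tilt.py
```

```text
[0.60222755 0.03621372 0.06746782] -79.22295587185975 13.15 [0.8273098  0.08969067 0.01568372] 0.0
0.56 434 281 tilt 33.41656521146722 dir 9.99994663197251
cradle-frame lo/hi [[-39.8, -26.0, 10.0], [31.1, -0.4, 14.6], [58.3, 29.3, 15.7]]
```

servo_tool:
  moves:
    - [[0, 0, 0, 0], [0, 0, 0, 0], [0, 0, 0, 0], [0, 0, 0.5, 0], [0, 0, 1, 0], [0, 0, 2, 0], [0, 0, 3, 0], [0, 0, 3, 0], [0, 0, 3, 0], [-1, -0.2, 3, 0], [-2.5, -0.5, 2.5, 0], [-3, -0.6, 0, 0]]
  gripper: 0.15

```text
time_s: 14.25
position: [0.5415, 0.0232, 0.2561]
tool_rot: [3.126, 0.296, 0.021]
ft_force: [0.3, -2.0, 0.7]
gripper_width: 0.851
finger_force: 0.0
```

servo_tool:
  moves:
    - [[-3, -0.6, 0, 0], [-2.5, -0.5, 0, 0], [-1.5, -0.3, 0, 0], [0, 0, 0, 0], [0, 0, 0, 0], [0, 0, 0, 0]]

```text
time_s: 14.75
position: [0.4682, 0.0092, 0.2488]
tool_rot: [3.128, 0.295, 0.004]
ft_force: [0.3, 0.1, -0.2]
gripper_width: 0.851
finger_force: 0.0
```

```bash
python3 look.py wrist3.png
python3 - <<'E'
from fit import *
c=dict(np.load("last.npz")); P,uv=cloud(c)
R,t=frame(.6046,.0367,.0868,np.radians(10.64)); L=(P-t)@R*1000
m=(abs(L[:,0])<75)&(abs(L[:,1])<27)&(abs(L[:,2]-14)<4); Q=L[m]
B=np.c_[Q[:,:2],np.ones(len(Q))]; w=np.ones(len(Q),bool)
for _ in range(4): k=np.linalg.lstsq(B[w],Q[w,2],rcond=None)[0]; w=abs(B@k-Q[:,2])<1.5
print("slopes rad",k[:2],"z",k[2],len(Q)); print(np.percentile(Q[w],[.5,99.5],axis=0))
E
```

```text
[0.46818958 0.00924573 0.24880646] -79.22661857466521 14.75 0.0
cradle 0.62 [230.  36. 317.  90.] 601 [0.5769 0.0418 0.0583] [0.6004 0.0719 0.073 ]
guide 0.61 [209. 165. 340. 210.] 1926 [0.4633 0.0471 0.064 ] [0.4841 0.0688 0.0762]
side_horns 0.78 [227.  34. 318.  91.] 703 [0.5781 0.0418 0.0565] [0.6005 0.0742 0.0841]
side_horns 0.54 [  0.  51. 109. 130.] 5182 [0.5143 0.2398 0.0113] [0.5356 0.3008 0.0398]
slopes rad [-0.00932012 -0.00190622] z 14.207978520678532 5873
[[-53.95566326 -26.74193947  12.79306691]
 [ 15.32754029  26.68697768  15.87527245]]
```

View pics/wrist3.png

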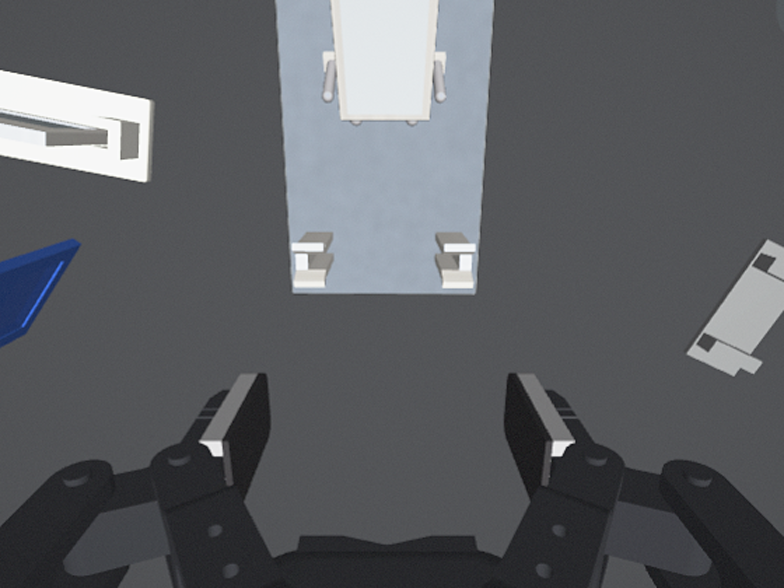

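The mirror lies flat in the cradle, with its lower end on both toe pins at (355,122) and (412,122) and the horns clear on both sides. The guides are at (313,260) and (455,260). I'll measure those now.

Run:
```python
from h import *
c=dict(np.load("last.npz")); P,uv=cloud(c)
th=np.radians(10.64); e=np.array([np.cos(th),np.sin(th)]); o=np.array([.4621,.0099])
d=P[:,:2]-o; u=d@e*1000; v=d@[-e[1],e[0]]*1000; z=P[:,2]*1000
for name,s in (("+y",v>20),("-y",v<-20)):
    m=s&(abs(v)<75)&(abs(u)<35)&(z>50)&(z<82)
    print(name,m.sum(),"z",np.percentile(z[m],[1,50,99]).round(1),"v",np.percentile(v[m],[1,99]).round(1),"u",np.percentile(u[m],[1,99]).round(1))
    t=m&(z>72); print(" top u hist",[(lo,int(((u[t]>=lo)&(u[t]<lo+2)).sum())) for lo in range(-22,22,2)])
    print(" top v",np.percentile(v[t],[1,99]).round(1))
```

```text
+y 664 z [51.7 71.  76.7] v [40.  60.2] u [-15.6  14.7]
 top u hist [(-22, 0), (-20, 0), (-18, 1), (-16, 39), (-14, 37), (-12, 52), (-10, 31), (-8, 2), (-6, 0), (-4, 0), (-2, 0), (0, 0), (2, 0), (4, 0), (6, 0), (8, 7), (10, 56), (12, 55), (14, 23), (16, 0), (18, 0), (20, 0)]
 top v [40.  60.3]
-y 650 z [51.3 69.8 76.6] v [-60.1 -39.9] u [-15.2  14.1]
 top u hist [(-22, 0), (-20, 0), (-18, 0), (-16, 35), (-14, 32), (-12, 58), (-10, 24), (-8, 0), (-6, 0), (-4, 0), (-2, 0), (0, 0), (2, 0), (4, 0), (6, 0), (8, 22), (10, 47), (12, 54), (14, 13), (16, 0), (18, 0), (20, 0)]
 top v [-60.1 -39.9]
```

servo_tool:
  moves:
    - [[0, 1, 0, 7], [0, 2, 0, 7], [0.5, 2.5, 0, 7], [0.5, 2.5, 0, 7], [0.5, 2.5, 0, 7], [0.5, 2.5, 0, 7], [0.5, 2.5, 0, 7], [0.5, 2.5, 0, 7], [0.5, 2.5, 0, 7], [0.2, 2.5, 0, 7], [0, 1.5, 0, 7], [0, 0.8, 0, 3.7]]

```text
time_s: 16.2
position: [0.5042, 0.2644, 0.2474]
tool_rot: [-2.184, -2.257, 0.0]
ft_force: [0.3, 0.6, -0.6]
gripper_width: 0.847
finger_force: 0.0
```

servo_tool:
  moves:
    - [[0, 0, 0, 0], [0, 0, 0, 0], [0, 0, 0, 0]]
  gripper: 0.3

```text
time_s: 16.45
position: [0.5042, 0.2617, 0.2476]
tool_rot: [2.195, 2.248, -0.001]
ft_force: [-0.1, -0.4, -0.7]
gripper_width: 0.699
finger_force: 0.0
```

```bash
cat > filt.py <<'E'
from h import *
p,a,s=tool(); print(p,a,s["time_s"],"q6",s["qpos"][5])
c=bot.capture("wrist"); P,uv=cloud(c); np.savez("last.npz",**c)
for d in bot.masks_of(c,"filter_center")[:2]: print(round(d["confidence"],2),d["box"])
m=(P[:,2]>.085)&(P[:,2]<.115)&(abs(P[:,0]-.505)<.05)&(abs(P[:,1]-.262)<.08)
Q=P[m]; zt=np.percentile(Q[:,2],90); T=Q[Q[:,2]>zt-.004]
print(len(Q),"ztop",zt,"top rect",rect(T))
r=(P[:,2]>.034)&(P[:,2]<.046)&(abs(P[:,0]-.505)<.05)&(abs(P[:,1]-.262)<.1)
if r.sum()>20: print("posts rect",rect(P[r]))
th=np.radians(a); n=np.array([np.cos(th),np.sin(th)]); d=T[:,:2]-p[:2]
print("normal offs mm",np.percentile(d@n*1000,[1,50,99]).round(1),"along",np.percentile(d@[-n[1],n[0]]*1000,[1,99]).round(1))
E
python3 filt.py; python3 -c "
from h import *
c=dict(np.load('last.npz')); save(c,'wrist4.png',scale=1.2)"
```

```text
[0.50418285 0.26167862 0.24757283] 1.3697373750040753 16.45 q6 0.4113138960836035
0.95 [68.0, 124.2, 201.2, 194.6]
0.8 [272.2, 120.4, 284.9, 246.2]
1080 ztop 0.10294327856666768 top rect (array([506.4, 262.6]), 99.8, 8.0, 89.87)
posts rect (array([506.4, 264.1]), 123.0, 26.0, -89.91)
normal offs mm [-2.3  2.1  6.8] along [-47.8  49.9]
```

View pics/wrist4.png

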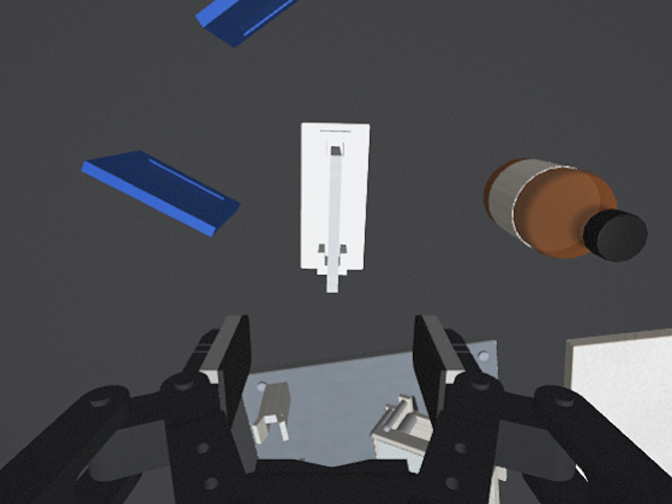

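The wrist view shows the filter plate edge-on in the rack at (334,220), with the blue plates and the bottle well clear. I'll go down and grip it.

servo_tool:
  moves:
    - [[0.2, 0.1, -1.5, -1.5], [0, 0, -3, 0], [0, 0, -3, 0], [0, 0, -3, 0], [0, 0, -2.5, 0], [0, 0, -2, 0], [0, 0, -1.5, 0], [0, 0, -1, 0], [0, 0, -0.35, 0], [0, 0, 0, 0], [0, 0, 0, 0]]

```text
time_s: 17.47
position: [0.507, 0.2633, 0.0702]
tool_rot: [2.222, 2.22, 0.002]
ft_force: [0.4, 1.1, 0.5]
gripper_width: 0.7
finger_force: 0.0
```

servo_tool:
  moves:
    - [[0, 0, 0, 0], [0, 0, 0, 0], [0, 0, 0, 0], [0, 0, 0, 0], [0, 0, 0, 0], [0, 0, 0, 0]]
  gripper: 0.8

```text
time_s: 17.97
position: [0.5063, 0.2633, 0.0695]
tool_rot: [2.222, 2.221, 0.0]
ft_force: [-1.3, 0.1, 0.3]
gripper_width: 0.198
finger_force: 0.0
```

servo_tool:
  moves:
    - [[0, 0, 0, 0], [0, 0, 0, 0], [0, 0, 0, 0], [0, 0, 0, 0], [0, 0, 0, 0]]
  gripper: 0.93

```text
time_s: 18.38
position: [0.5062, 0.2633, 0.0695]
tool_rot: [-2.222, -2.221, -0.0]
ft_force: [-1.1, 0.5, 2.8]
gripper_width: 0.084
finger_force: 55.4
```

servo_tool:
  moves:
    - [[0, 0, 0.3, 0], [0, 0, 0.7, 0], [0, 0, 1.5, 0], [0, 0, 2.5, 0], [0, 0, 3, 0], [0, 0, 3, 0], [0, 0, 2, 0], [0, 0, 1, 0], [0, 0, 0, 0]]

```text
time_s: 19.13
position: [0.508, 0.264, 0.2127]
tool_rot: [2.22, 2.219, 0.009]
ft_force: [0.8, 1.0, -1.9]
gripper_width: 0.086
finger_force: 55.1
```

servo_tool:
  moves:
    - [[0, -1, 0, 0], [-0.3, -2, 0, 1], [-0.6, -3, 0, 2], [-0.6, -3, 0, 2], [-0.6, -3, 0, 2], [-0.6, -3, 0, 2], [-0.6, -3, 0, 1], [-0.6, -3, 0, 0.8], [-0.4, -2, 0, 0], [-0.2, -1.3, 0, 0], [0, -1, 0, 0], [0, 0, 0, 0]]

```text
time_s: 20.13
position: [0.4597, 0.0083, 0.2071]
tool_rot: [-2.004, -2.416, 0.005]
ft_force: [-0.2, 0.2, -1.5]
gripper_width: 0.085
finger_force: 55.1
```

servo_tool:
  moves:
    - [[0, 0, 0, 0], [0, 0, 0, 0], [0, 0, 0, 0]]

```text
time_s: 20.38
position: [0.4612, 0.0109, 0.2089]
tool_rot: [-2.001, -2.421, 0.0]
ft_force: [-0.4, -0.0, -2.0]
gripper_width: 0.084
finger_force: 55.1
```

Run:
```python
from h import *
p,a,s=tool(); print(p,a,s["time_s"],s["ft_force"],s["finger_force"])
c=bot.capture("wrist"); P,uv=cloud(c); np.savez("last.npz",**c); save(c,"wrist5.png",scale=1.2)
th=np.radians(a); e=np.array([np.cos(th),np.sin(th)]); f=np.array([-e[1],e[0]])
d=P[:,:2]-p[:2]; u=d@e*1000; v=d@f*1000; z=(P[:,2]-p[2])*1000
m=(abs(u)<15)&(abs(v)<60)&(z>20)&(z<40)
for lo in range(-50,51,10):
    w=m&(abs(v-lo)<4); 
    if w.sum()>10: print(lo,w.sum(),"u",np.percentile(u[w],[2,98]).round(1),"z",np.percentile(z[w],[5,95]).round(1))
print("v range",np.percentile(v[m],[.5,99.5]).round(1))
g=np.array([.4617,.0098])-p[:2]; print("guide: along normal",g@e*1000,"along plate",g@f*1000,"yaw err",10.64-a)
```

```text
[0.46118721 0.01092624 0.20887418] 10.833318348106154 20.3833 [-0.38270003 -0.02470272 -1.97579065] 55.07418751716614
-30 297 u [-3.1  4.5] z [31.8 33.3]
-20 337 u [-3.   4.4] z [31.7 33.3]
-10 453 u [-4.2  5.6] z [31.7 39.5]
0 561 u [-4.5  5.7] z [31.7 39.6]
10 1918 u [-14.2  14.2] z [21.6 39.4]
20 441 u [-3.1  4.3] z [31.5 33.3]
30 500 u [-3.3  4.6] z [31.5 33.4]
40 539 u [-3.3  4.5] z [31.4 33.5]
50 465 u [-3.2  4.4] z [21.7 33.3]
v range [-32.7  50. ]
guide: along normal 0.29196921566614886 along plate -1.2025467318090493 yaw err -0.19331834810615334
```

View pics/wrist5.png

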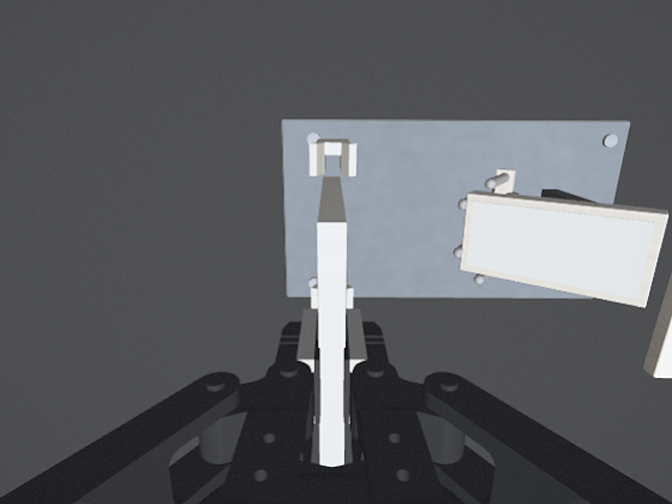

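The view shows the plate standing in the grip in line with the guides; the far channel is at (333,158), and the mirror is still seated. I'll check the far guide's offset against the plate in this same picture.

Run:
```python
from h import *
c=dict(np.load("last.npz")); P,uv=cloud(c); p=np.array([.46119,.01093]); th=np.radians(10.833)
e=np.array([np.cos(th),np.sin(th)]); f=np.array([-e[1],e[0]]); d=P[:,:2]-p; u=d@e*1000; v=d@f*1000; z=P[:,2]*1000
for s in (1,-1):
    m=(v*s>35)&(abs(v)<70)&(abs(u)<30)&(z>71)&(z<82)
    if m.sum()>20: print(s,m.sum(),"u",np.percentile(u[m],[1,99]).round(1),"v",np.percentile(v[m],[1,99]).round(1),"z",z[m].max())
    if m.sum()>20: print([(k,int(((u[m]>=k)&(u[m]<k+2)).sum())) for k in range(-20,20,2)])
```

```text
1 466 u [-13.9  16. ] v [39.4 59.4] z 77.43530980568156
[(-20, 0), (-18, 0), (-16, 0), (-14, 74), (-12, 56), (-10, 78), (-8, 26), (-6, 0), (-4, 0), (-2, 0), (0, 0), (2, 0), (4, 0), (6, 0), (8, 17), (10, 79), (12, 55), (14, 77), (16, 4), (18, 0)]
-1 201 u [-13.6  15.9] v [-55.8 -40.6] z 77.04063940081771
[(-20, 0), (-18, 0), (-16, 0), (-14, 34), (-12, 47), (-10, 15), (-8, 0), (-6, 0), (-4, 0), (-2, 0), (0, 0), (2, 0), (4, 0), (6, 0), (8, 0), (10, 23), (12, 35), (14, 47), (16, 0), (18, 0)]
```

servo_tool:
  moves:
    - [[0.05, -0.05, -0.5, -0.2], [0, 0, -1.5, 0], [0, 0, -2, 0], [0, 0, -1.5, 0], [0, 0, -0.7, 0], [0, 0, -0.4, 0], [0, 0, -0.4, 0], [0, 0, -0.4, 0], [0, 0, -0.4, 0], [0, 0, -0.4, 0], [0, 0, 0, 0]]

```text
time_s: 21.35
position: [0.4614, 0.0097, 0.1268]
tool_rot: [-2.007, -2.416, 0.001]
ft_force: [-0.5, 0.2, -2.1]
gripper_width: 0.078
finger_force: 55.0
```

servo_tool:
  moves:
    - [[0, 0, -0.5, 0], [0, 0, -0.5, 0], [0, 0, -0.5, 0], [0, 0, -0.5, 0], [0, 0, 0, 0]]

```text
time_s: 21.77
position: [0.4606, 0.0097, 0.1058]
tool_rot: [-2.006, -2.415, 0.002]
ft_force: [0.4, 0.0, -1.8]
gripper_width: 0.085
finger_force: 55.0
```

servo_tool:
  moves:
    - [[0, 0, -0.4, 0], [0, 0, -0.4, 0], [0, 0, -0.4, 0], [0, 0, -0.4, 0], [0, 0, -0.4, 0], [0, 0, -0.4, 0], [0, 0, -0.4, 0], [0, 0, -0.2, 0], [0, 0, 0, 0], [0, 0, 0, 0]]

```text
time_s: 22.6
position: [0.4616, 0.0097, 0.0771]
tool_rot: [-2.007, -2.417, 0.0]
ft_force: [1.0, -0.5, -0.9]
gripper_width: 0.082
finger_force: 55.0
```

servo_tool:
  moves:
    - [[0, 0, -0.1, 0], [0, 0, -0.1, 0], [0, 0, -0.1, 0], [0, 0, -0.1, 0], [0, 0, 0, 0], [0, 0, 0, 0]]

```text
time_s: 23.1
position: [0.4617, 0.0097, 0.0733]
tool_rot: [-2.007, -2.417, 0.0]
ft_force: [-0.0, 0.3, -1.9]
gripper_width: 0.083
finger_force: 55.0
```

servo_tool:
  moves:
    - [[0, 0, -0.1, 0], [0, 0, -0.1, 0], [0, 0, 0, 0], [0, 0, 0, 0]]

```text
time_s: 23.43
position: [0.462, 0.0097, 0.0715]
tool_rot: [2.007, 2.416, 0.001]
ft_force: [-0.8, -0.9, -0.6]
gripper_width: 0.082
finger_force: 55.3
```

servo_tool:
  moves:
    - [[0, 0, -0.05, 0], [0, 0, -0.05, 0], [0, 0, 0, 0], [0, 0, 0, 0]]

```text
time_s: 23.77
position: [0.4622, 0.0097, 0.0714]
tool_rot: [2.007, 2.417, 0.001]
ft_force: [-2.4, 0.5, 6.9]
gripper_width: 0.079
finger_force: 56.5
```

The plate is on the slot floor (force +7 N at TCP 0.0714). I'll release it and retreat.

servo_tool:
  moves:
    - [[0, 0, 0.05, 0], [0, 0, 0, 0], [0, 0, 0, 0]]
  gripper: 0.9

```text
time_s: 24.02
position: [0.4618, 0.0097, 0.0708]
tool_rot: [2.007, 2.417, 0.0]
ft_force: [-0.1, -0.6, -0.3]
gripper_width: 0.1
finger_force: 0.0
```

servo_tool:
  moves:
    - [[0, 0, 0, 0], [0, 0, 0, 0], [0, 0, 0, 0], [0, 0, 0, 0], [0, 0, 0, 0]]
  gripper: 0.65

```text
time_s: 24.43
position: [0.4617, 0.0097, 0.0707]
tool_rot: [-2.007, -2.417, 0.0]
ft_force: [0.3, 0.0, 0.1]
gripper_width: 0.353
finger_force: 0.0
```

servo_tool:
  moves:
    - [[0, 0, 0.5, 0], [0, 0, 1, 0], [0, 0, 2, 0], [0, 0, 3, 0], [0, 0, 3, 0], [0, 0, 3, 0], [0, 0, 2, 0], [0, 0, 1, 0], [0, 0, 0, 0], [0, 0, 0, 0], [0, 0, 0, 0]]

```text
time_s: 25.35
position: [0.4606, 0.0097, 0.2242]
tool_rot: [-2.006, -2.415, 0.003]
ft_force: [0.4, 0.0, 0.2]
gripper_width: 0.351
finger_force: 0.0
```

Run:
```python
from fit import *
p,a,s=tool(); print(p,a,s["time_s"],s["finger_force"],s["ft_force"])
c=bot.capture("wrist"); save(c,"wrist6.png",scale=1.2); P,uv=cloud(c)
th=np.radians(10.64); e=np.array([np.cos(th),np.sin(th)]); f=np.array([-e[1],e[0]]); d=P[:,:2]-[.4617,.0098]; u=d@e*1000; v=d@f*1000; z=P[:,2]*1000
m=(abs(u)<20)&(abs(v)<60)&(z>90)&(z<115)
print("filter top",m.sum(),"z",np.median(z[m]),rect(P[m]),"u",np.percentile(u[m],[1,99]),"v",np.percentile(v[m],[1,99]))
R,t=frame(.6046,.0367,.0868,th); L=(P-t)@R*1000
m=(abs(L[:,0])<75)&(abs(L[:,1])<27)&(abs(L[:,2]-14)<4); Q=L[m]
B=np.c_[Q[:,:2],np.ones(len(Q))]; k=np.linalg.lstsq(B,Q[:,2],rcond=None)[0]
m2=(abs(L[:,0])<75)&(abs(L[:,1])<40)&(abs(L[:,2]-14)<3)
print("mirror slopes",k,len(Q),"x",np.percentile(Q[:,0],[.5,99.5]),"y",np.percentile(L[m2,1],[.5,99.5]))
```

```text
[0.46058412 0.00970642 0.22416117] 10.576558559637533 25.35 0.0 [0.410491   0.01430402 0.22327084]
filter top 1298 z 103.98424108562567 (array([463.1,   9. ]), 100.7, 7.9, -79.43) u [-2.70099728  5.09782673] v [-49.95781877  49.21195609]
mirror slopes [-1.83950478e-04 -1.44799668e-03  1.44072828e+01] 10169 x [-53.83426262  54.67344915] y [-27.79890104  27.81710766]
```

View pics/wrist6.png

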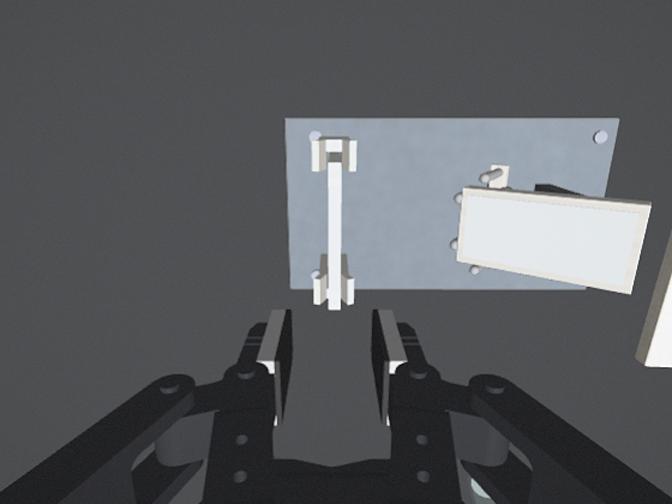

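The view shows the plate home in both guides (channels at (333,155) and (333,285), top at 102 mm once the camera's 2 mm height bias is taken off). The mirror is flat in the cradle against its toes, and the gripper is clear. Handing in.

```bash
python3 -c "
from cell import bot
print(bot.hand_in())"
```

```text
the job is handed in; nothing more can be done
None
```

I seated the mirror on its studs and toe pins, slid the filter plate fully home in the guides, let go of both and handed the job in at about 25 s; the hand-in returned no verdict.

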